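Seat the square key in the leaning toe clamp

ROBOT

A 6-joint arm with a two-finger parallel gripper is mounted at the origin on a cart in front of the work surface, level with it; the furniture and walls round the work are solid. World frame = base frame: x ahead of the robot, y to its left, z up, the work surface at z = 0. Lengths are in m, angles in rad, forces in N, time in s.
With the tool pointing down it reaches from about 0.3 to 0.775 m from the base axis. Payload 14.6 kg.
Tool frame: the origin (TCP) lies midway between the tips of the shut fingers; the grasp point (between the pads) lies 19 mm behind it (ctrl.tcp_to_grasp is the distance from the TCP to the grasp point, in m); x points along the fingers, y is the direction in which the jaws open and shut, and the axes are right-handed (so a half turn about x gives the same grasp; the last joint's range is limited). The gripper opens to 94 mm and grips with 3 to 60 N. Pads are 16 mm wide; open, the fingers measure 119 mm over their backs; the gripper's body (75 mm by 177 mm) begins 78 mm behind the grasp point.
Start: joints at [1.093, 0.3, 1.521, -0, 1.321, -0.067], TCP at [0.22, 0.504, 0.205] pointing down, gripper open.
Joint ranges: [-3.03, 3.03], [-0.79, 2.21], [0.23, 2.52], [-1.04, 4.18], [0, 3.07], [-2.55, 2.55]. Speed limits (rad/s): [2.22, 2.22, 2.57, 3.14, 3.14, 3.14].

INTERFACE

Orientations are given as [roll, pitch, yaw] about the fixed x, y, z axes, in that order (R = Rz(yaw) Ry(pitch) Rx(roll)).
In Python, from station import ctrl gives the robot as it stands.
- The arm moves only by the tool jog_arm, never from a script. Its argument "rows" is one flat list of numbers, 7 for each row, row after row: the shift along the world's x, y, z in m, then the turn, a rotation vector about the world's x, y, z in degrees, then the closure, from 0 (fully open) to 1 (shut). A call has 1 to 8 rows; each row shifts and turns the commanded pose from where the row before left it; what a row does not reach is not made up. A row lasts 1/12 s, in which the tool goes at most 41.7 mm and 7.16 degrees, less where a joint would pass 70% of its speed; a pose out of reach is approached as far as the arm can. A call with a gripper value outside its range is refused whole. The fingers move at their own pace and stop on an object; "squeeze" is the grip in N (left out, the last holds). Time passes only in rows, so rows that do not move let the fingers close. It gives the time, the measured TCP pose, the force and the opening at its end, in the units of the state.
- ctrl.get_obs(): the state, without advancing time (a new reading comes with each control period).
- ctrl.camera(name): name is "scene" or "top"; returns (picture, depth): 400x640x3 uint8, red, green, blue; 400x640 float32, m along the optical axis (not along the pixel's ray), 0 where there is no reading.
- ctrl.camera_model(name): a dict with "K" (3x3 intrinsics, pixels), "extrinsics" (4x4, takes a point from camera to world coordinates). Camera axes: x right, y down, z forward; pixel columns grow to the right and rows downward; lengths in m; the calibration is good to about 2 mm. A picture is of the moment at which its call begins. camera_model takes no time and is no camera call.
- ctrl.hand_in(): hands the job in, once; it reports no verdict.
The state is a dict: "time_s": time; "qpos": joint angles; "joint_vel": joint speeds; "tau": joint torques, N m; "ee_pos": TCP position; "eef_rot": TCP orientation; "force": force on the tool from outside, world axes, zero at the start; "moment": the same for the moment, N m; "grip_width": finger opening in m.
Only numpy, scipy, OpenCV 4.12 (cv2) and the standard library are available. Lean on these libraries where they do the work, as an engineer would, in place of code of your own. Each camera call takes 0.05 s, during which the arm holds its last target.

TASK

Take the yellow-handled square key out of the wooden tool rack and push its rod down the leaning tube of the grey toe clamp until it meets the adjusting screw hidden at the bottom. Without forcing it, turn the key about the tube's axis until its square end drops into the screw's square socket, seat it fully home and let go, so that it is ready for use. Leave the black-handled drift, the paste tin and the pipe coupling as they are.

Things in the scene. Friction and masses are not known exactly. Their poses are not given: they have to be found in the camera images.
- key_handle (a point): Centre of the key's yellow square handle (26 x 26 mm, 60 mm long along z, flats square to x and y), 130 mm from the key's tip. The key stands upright in one of the rack's two holes (which one varies), handle up, turned up to 17 degrees from the rack. z runs along the key, from tip to handle. Grip the handle from above.
- key_tip (a point): Centre of the end face of the key's square end, same axes as key_handle, 130 mm below it. The last 18 mm are 11 mm square (15.6 mm over the corners), flats parallel to the handle's; above is a round steel rod 13 mm thick, up to the handle, which starts 100 mm from the tip.
- key: The whole key, one rigid piece 160 mm long, 0.13 to 0.25 kg; origin at the tip, the same point as key_tip.
- tube_mouth (a point): Centre of the rim of the clamp's leaning tube, 110 mm above the bench. z points out of the tube along its axis, 30 degrees from vertical, leaning to the left as the robot sees it (+y, turned up to 23 degrees to either side). Tube 29 mm outside; its funnel rim, 39 mm outside, narrows from about 28 mm inside to the 16.6 mm round bore in 10 mm.
- screw_face (a point): Point on the tube's axis, 75 mm down from the mouth, where the face of the hidden adjusting screw lies; same axes as tube_mouth. In it is a square socket 13.5 mm wide, 14 mm deep (floor 89 mm from the mouth), at an unknown angle about z, different each time; it repeats every 90 degrees and takes the key within about 10 degrees. The screw turns stiffly (0.5 N m): a light push of 3 to 8 N is enough.
- clamp: The toe clamp, fixed to the bench: grey base plate 160 x 110 x 12 mm; origin under it, on the bench, x towards its steel jaw (42 mm above the bench). Tube mouth at (-30, 0, 110) mm from the origin.
- rack: Wooden rack, fixed to the bench: block 70 x 180 x 55 mm high, origin centre of its underside, long side along y. Two 17 mm holes at y = +50 and -50 mm, 45 mm deep (floors 10 mm above the bench); the key is in one, the drift in the other.
- drift: Round drift, 145 mm long, 13 mm rod and black round handle 25 mm across, upright in the other rack hole; origin at its tip. Leave it there.
- paste_tin: Round tin, grey with red lid, 69 mm across, 50 mm high, origin centre of its underside. Leave it.
- coupling: Dark brown pipe coupling, 52 mm across, 56 mm high, standing, origin centre of its underside. Leave it.
There are look-alikes about, which are no part of the job. There is more than one size of the key; the job needs the smaller.

How it is judged:
On the way, in this order (a step that is already met when the one before it is completed fails the run):
1. the key is lifted clear of the rack (z of key_tip in the frame of rack above 0.06 m), for 0.1 s.
2. the key's tip is at least 30 mm down the tube (z of key_tip in the frame of tube_mouth below -0.03 m and x of key_tip in the frame of tube_mouth between -0.006 and 0.006 m and y of key_tip in the frame of tube_mouth between -0.006 and 0.006 m), for 0.1 s.
At the end, for the whole second after the job is handed in: The key's tip is more than 85 mm down the tube from its mouth (that is, dropped into the screw's socket; 89 mm is fully home), within 6 mm of the tube's axis, the key within 4.5 degrees of the tube's direction, at rest and released (z of key_tip in the frame of tube_mouth below -0.085 m and x of key_tip in the frame of tube_mouth between -0.006 and 0.006 m and y of key_tip in the frame of tube_mouth between -0.006 and 0.006 m and angle between the z axis of key_tip and the z axis of tube_mouth, either way round below 0.08 rad and linear speed of key below 0.01 m/s and contact force between the fingers and key below 0.1 N); the robot touches nothing.
It fails at once if the drift is disturbed (moved more than 30 mm) (distance of drift from where it was at the start of the episode above 0.03 m).
It fails at once if the paste tin is disturbed (moved more than 30 mm) (distance of paste_tin from where it was at the start of the episode above 0.03 m).
It fails at once if the pipe coupling is disturbed (moved more than 30 mm) (distance of coupling from where it was at the start of the episode above 0.03 m).
It fails at once if the key is forced (more than 60 N between key and clamp) (contact force between key and clamp above 60 N).
It also fails if it takes over 58 s, if anything falls off the work surface, if the arm or the gripper's body presses on something with over 40 N, if the wrist force passes 120 N, or if a joint passes its speed limit or range.

## Working session

There is one attempt and no reset: what is moved stays moved. The work goes in short steps, Python scripts to look and compute and a tool call to move; the robot and the scene stay as the last step left them, time stands still between calls to the robot, and variables do not carry over. Pictures are saved under pics/ and viewed, and the job is handed in when it is done.

Besides the shell and the picture viewer there is one more tool, called after "Request:" as name(argument=value, ...), one argument or row to a line, values as JSON. jog_arm: Moves the arm, as the interface text tells. Its arguments: {"type":"object","properties":{"rows":{"type":"array"},"squeeze":{"type":"number"}},"required":["rows"]}

```bash
ls; mkdir -p pics; python3 - <<'E'
from station import ctrl
import cv2, numpy as np
o=ctrl.get_obs();print(o, ctrl.tcp_to_grasp)
for n in("scene","top"):
    p,d=ctrl.camera(n);np.savez(f"pics/{n}0.npz",p=p,d=d)
    cv2.imwrite(f"pics/{n}0.png",p[:,:,::-1]);m=ctrl.camera_model(n);print(n,m)
E
```

```text
pics
{'time_s': 0.0, 'qpos': array([ 1.09338524e+00,  3.00496011e-01,  1.52159156e+00, -1.07215237e-05,
        1.32075082e+00, -6.66134114e-02]), 'joint_vel': array([-0.00028656,  0.00177105, -0.00102991, -0.00128074, -0.00170886,
        0.00033846]), 'tau': array([-1.48707895e-03, -5.31819069e+01, -3.52727044e+01,  7.07728160e-02,
        2.44903058e-02, -1.03759503e-04]), 'ee_pos': array([0.21951964, 0.50398524, 0.20486825]), 'eef_rot': array([-1.62907372,  1.56955054, -2.03986873]), 'force': array([-0.10114168,  0.3463983 , -0.25157495]), 'moment': array([-0.04846261,  0.00331555,  0.00841376]), 'grip_width': 0.0936833428562467} 0.0188
scene {'K': array([[399.60418632,   0.        , 317.27990575],
       [  0.        , 399.60418632, 200.03676782],
       [  0.        ,   0.        ,   1.        ]]), 'extrinsics': array([[ 0.88881481, -0.15954675,  0.42959639, -0.00145207],
       [-0.45757265, -0.36054287,  0.81279524, -0.89916602],
       [ 0.02520908, -0.91899601, -0.39346007,  0.55164362],
       [ 0.        ,  0.        ,  0.        ,  1.        ]])}
top {'K': array([[470.61339213,   0.        , 325.04638395],
       [  0.        , 470.61339213, 194.14236616],
       [  0.        ,   0.        ,   1.        ]]), 'extrinsics': array([[ 0.02171383, -0.99775187,  0.06340123,  0.4080797 ],
       [-0.99966966, -0.02079588,  0.01510274,  0.01143251],
       [-0.01375031, -0.06370822, -0.99787384,  1.56609407],
       [ 0.        ,  0.        ,  0.        ,  1.        ]])}
```

View pics/scene0.png

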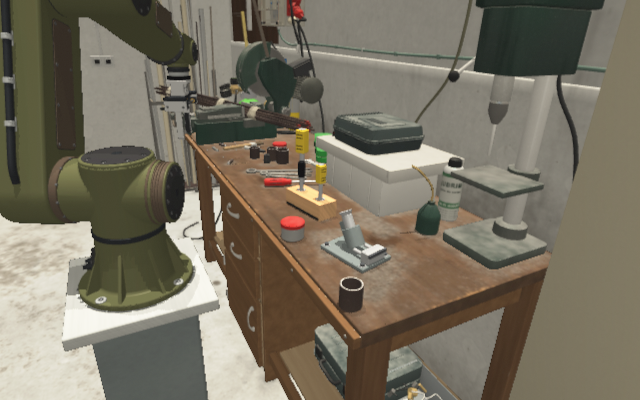

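View pics/top0.png

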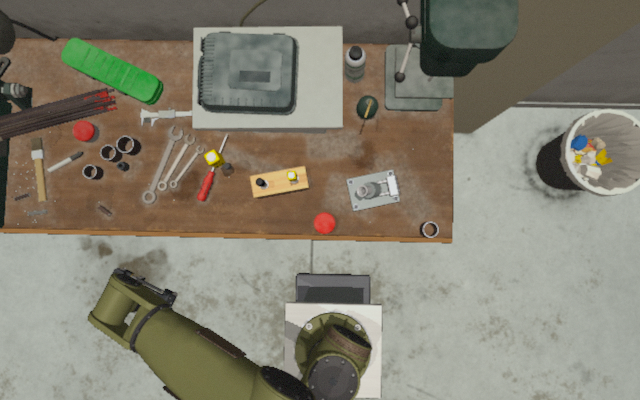

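```bash
python3 - <<'E'
import cv2, numpy as np
t=cv2.imread("pics/top0.png");s=cv2.imread("pics/scene0.png")
cv2.imwrite("pics/c1.png",cv2.resize(t[140:240,190:320],None,fx=6,fy=6,interpolation=2))
cv2.imwrite("pics/c2.png",cv2.resize(t[155:225,335:415],None,fx=8,fy=8,interpolation=2))
cv2.imwrite("pics/c3.png",cv2.resize(s[140:280,250:400],None,fx=4,fy=4,interpolation=2))
E
```

```text
(no output)
```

View pics/c1.png

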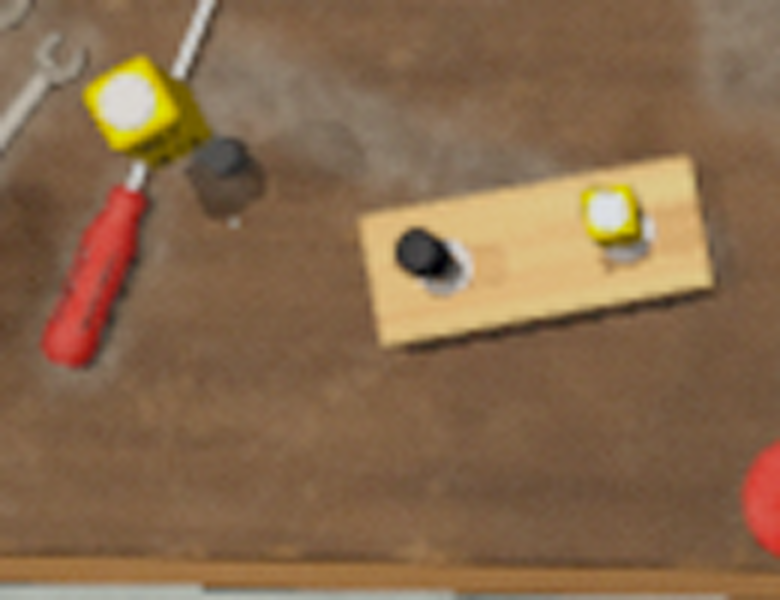

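View pics/c2.png

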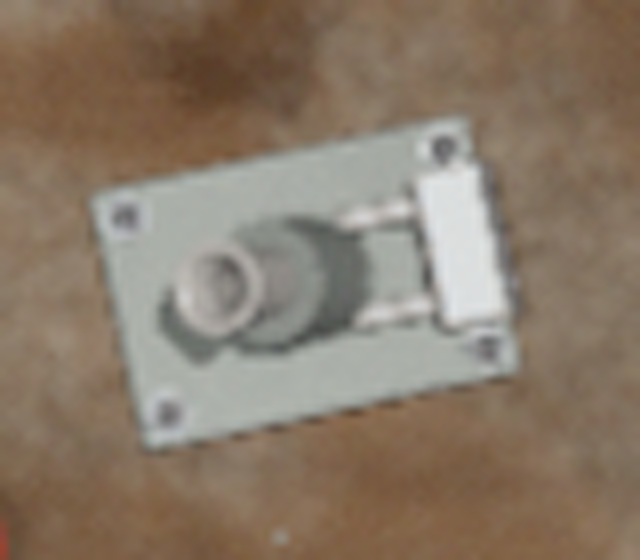

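View pics/c3.png

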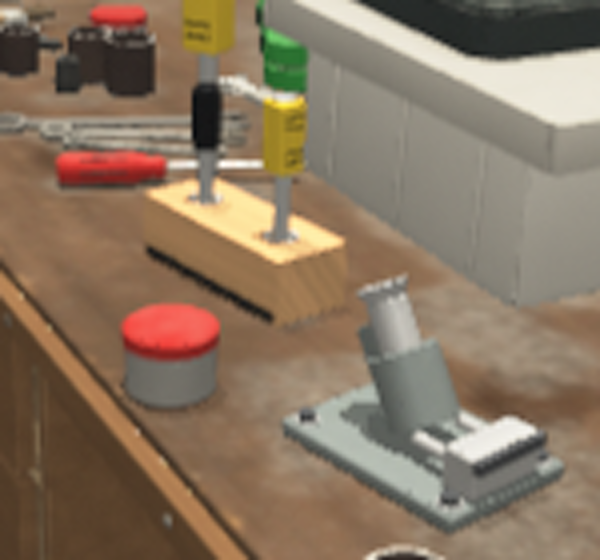

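```bash
cat > h.py <<'E'
import numpy as np, cv2
from station import ctrl
def load(n,i=0):
    f=np.load(f"pics/{n}{i}.npz");return f['p'],f['d']
def world(n,d):
    m=ctrl.camera_model(n);K=m['K'];E=m['extrinsics']
    v,u=np.indices(d.shape)
    P=np.stack([(u-K[0,2])/K[0,0]*d,(v-K[1,2])/K[1,1]*d,d],-1)
    return P@E[:3,:3].T+E[:3,3]
def ray(n,u,v,z):
    m=ctrl.camera_model(n);K=m['K'];E=m['extrinsics']
    r=E[:3,:3]@np.array([(u-K[0,2])/K[0,0],(v-K[1,2])/K[1,1],1]);o=E[:3,3]
    return o+r*(z-o[2])/r[2]
def proj(n,P):
    m=ctrl.camera_model(n);K=m['K'];E=m['extrinsics']
    c=(np.atleast_2d(P)-E[:3,3])@E[:3,:3];c=c@K.T;return c[:,:2]/c[:,2:]
E
python3 - <<'E'
from h import *
p,d=load('top');W=world('top',d)
def rect(r0,r1,c0,c1,z0,z1,name):
    S=W[r0:r1,c0:c1].reshape(-1,3);s=S[(S[:,2]>z0)&(S[:,2]<z1)]
    r=cv2.minAreaRect((s[:,:2]*1000).astype(np.float32));print(name,len(s),r,'z',np.median(s[:,2]))
rect(160,205,245,315,.045,.065,'rack')
rect(165,215,340,408,.005,.02,'plate')
rect(165,190,280,304,.15,.19,'keytop')
rect(170,205,350,388,.098,.125,'mouth')
rect(172,192,252,275,.12,.17,'drift')
def c(u,v,s,ou,ov,z): return ray('top',(u+.5)/s-.5+ou,(v+.5)/s-.5+ov,z).round(4)
print('plate',[c(*q,8,335,155,.012) for q in [(95,192),(463,118),(520,372),(148,448)]])
print('rack',[c(*q,6,190,140,.055) for q in [(360,215),(690,157),(714,287),(383,347)]])
print('keytop',c(611,213,6,190,140,.17), 'mouth',c(220,287,8,335,155,.11))
print(W[183,362],d[183:193,355:370].round(3))
E
```

```text
rack 1040 ((541.6423950195312, 183.0723876953125), (70.93461608886719, 180.28712463378906), 11.781990051269531) z 0.054941273634459664
plate 1119 ((526.181884765625, -125.68016052246094), (163.42825317382812, 222.8785858154297), 1.1389542818069458) z 0.011490005733568509
keytop 83 ((551.7801513671875, 133.89535522460938), (26.15372657775879, 25.721946716308594), 12.17712116241455) z 0.169997520713423
mouth 85 ((515.5431518554688, -81.9649658203125), (32.975521087646484, 35.95763397216797), 45.5096435546875) z 0.10591824009615358
drift 64 ((530.979736328125, 231.05929565429688), (23.187236785888672, 22.018367767333984), 41.096107482910156) z 0.15291350581525653
plate [array([ 0.56  , -0.0348,  0.012 ]), array([ 0.5939, -0.1866,  0.012 ]), array([ 0.4891, -0.2113,  0.012 ]), array([ 0.4545, -0.0586,  0.012 ])]
rack [array([0.5597, 0.2796, 0.055 ]), array([0.5946, 0.1024, 0.055 ]), array([0.5247, 0.0878, 0.055 ]), array([0.4887, 0.2649, 0.055 ])]
keytop [0.5517 0.1341 0.17  ] mouth [ 0.5145 -0.081   0.11  ]
[ 0.54637772 -0.08660851  0.01142471] [[1.556 1.554 1.558 1.56  1.552 1.559 1.56
[... 208 characters left out ...]
  1.501 1.493
  1.499 1.503 1.489]
 [1.56  1.558 1.558 1.56  1.463 1.457 1.454 1.451 1.453 1.454 1.451 1.478
  1.486 1.484 1.489]
 [1.556 1.558 1.55  1.466 1.464 1.459 1.46  1.464 1.457 1.458 1.459 1.454
  1.468 1.481 1.486]
 [1.562 1.557 1.559 1.461 1.466 1.463 1.462 1.471 1.471 1.46  1.449 1.449
  1.468 1.471 1.478]
 [1.554 1.559 1.466 1.463 1.468 1.473 1.467 1.473 1.485 1.485 1.491 1.456
  1.448 1.471 1.481]
 [1.561 1.561 1.467 1.469 1.469 1.469 1.469 1.478 1.484 1.495 1.493 1.449
  1.45  1.465 1.468]
 [1.562 1.556 1.459 1.468 1.469 1.471 1.473 1.48  1.482 1.493 1.495 1.449
  1.447 1.463 1.467]
 [1.553 1.499 1.463 1.469 1.468 1.465 1.471 1.474 1.483 1.484 1.495 1.445
  1.451 1.469 1.475]]
```

```bash
cat >> h.py <<'E'
def tube(yaw):
    a=np.radians(yaw);x=np.array([np.cos(a),np.sin(a),0]);z=-.5*x+np.cos(np.pi/6)*np.array([0,0,1.])
    y=np.array([-np.sin(a),np.cos(a),0]);return np.cross(y,z),y,z
def ring(c,yaw,r,dz=0,n=72):
    x,y,z=tube(yaw);t=np.linspace(0,2*np.pi,n);return np.array(c)+dz*z+r*(np.cos(t)[:,None]*x+np.sin(t)[:,None]*y)
def draw(img,n,P,box,s,col):
    q=(proj(n,P)-[box[0],box[1]]+.5)*s-.5
    cv2.polylines(img,[q.round().astype(int)],False,col,1,cv2.LINE_AA)
def over(c,yaw,name,i=0):
    for n,b in(('top',(335,155,415,225)),('scene',(310,195,400,275))):
        p,d=load(n,i);s=8
        im=cv2.resize(p[b[1]:b[3],b[0]:b[2],::-1],None,fx=s,fy=s,interpolation=2)
        draw(im,n,ring(c,yaw,.0195),b,s,(0,0,255));draw(im,n,ring(c,yaw,.014),b,s,(0,255,0))
        z=tube(yaw)[2]
        draw(im,n,ring(c,yaw,.0145,-.03),b,s,(255,0,0));draw(im,n,np.array([c,c-z*.06]),b,s,(255,255,0))
        cv2.imwrite(f"pics/{name}_{n}.png",im)
E
python3 - <<'E'
from h import *
over([.5145,-.081,.11],-77.3,'o1')
p,d=load('top');q=p[160:195,275:310].astype(int)
hsv=cv2.cvtColor(p[160:195,275:310],cv2.COLOR_RGB2HSV)
a=cv2.imread('pics/o1_top.png')
k=cv2.resize(p[162:192,277:307,::-1],None,fx=16,fy=16,interpolation=cv2.INTER_CUBIC)
for yaw,col in((8,(0,0,255)),(12,(0,255,0))):
    t=np.radians(yaw);R=np.array([[np.cos(t),-np.sin(t)],[np.sin(t),np.cos(t)]])
    C=np.array([[1,1],[1,-1],[-1,-1],[-1,1],[1,1]])*.013@R.T+[.5517,.1340]
    draw(k,'top',np.c_[C,np.full(5,.17)],(277,162),16,col)
cv2.imwrite('pics/k1.png',k)
E
```

```text
(no output)
```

View pics/o1_top.png

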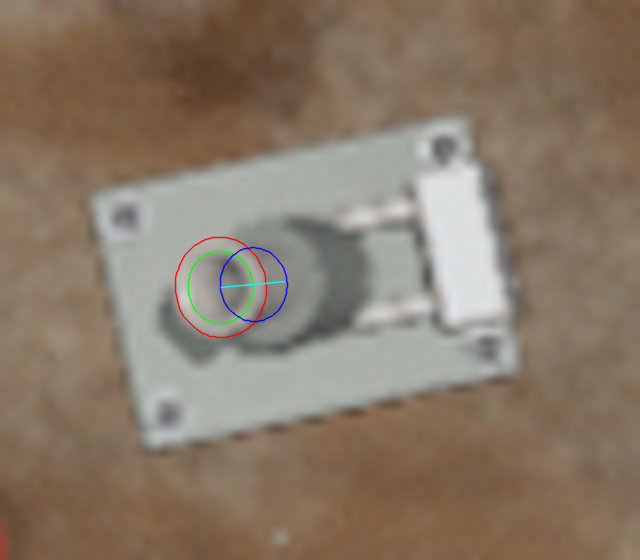

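View pics/o1_scene.png

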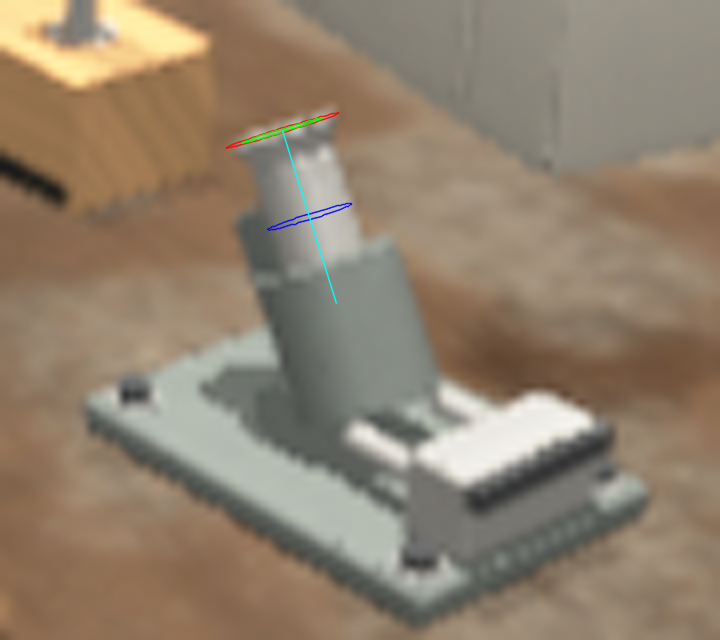

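View pics/k1.png

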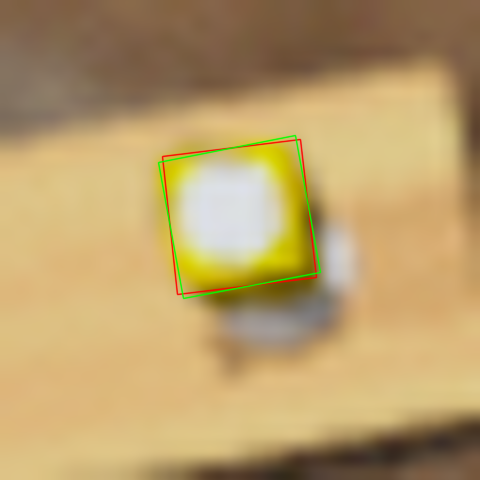

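```bash
cat >> h.py <<'E'
from scipy.spatial.transform import Rotation as Ro
def st():
    o=ctrl.get_obs();R=Ro.from_euler('xyz',o['eef_rot']).as_matrix()
    print('t',round(o['time_s'],2),'tcp',o['ee_pos'].round(4),'grasp',(o['ee_pos']-.0188*R[:,0]).round(4),'w',round(o['grip_width'],4))
    print('x',R[:,0].round(3),'y',R[:,1].round(3),'yaw_y',np.degrees(np.arctan2(R[1,1],R[0,1])).round(1),'q',o['qpos'].round(3))
    print('F',o['force'].round(1),'M',o['moment'].round(2));return o,R
E
python3 -c "
from h import *
st()"
```

```text
t 0.1 tcp [0.2195 0.504  0.205 ] grasp [0.2195 0.5041 0.2238] w 0.0937
x [-0.    -0.001 -1.   ] y [ 0.399  0.917 -0.001] yaw_y 66.5 q [ 1.093  0.3    1.522 -0.     1.321 -0.067]
F [-0.7 -0.1 -0.2] M [ 0.03 -0.03 -0.02]
```

Request:
jog_arm(
  rows=[0.022, -0.026, 0.008, 0, 0, -4.1, 0, 0.022, -0.026, 0.008, 0, 0, -4.1, 0, 0.022, -0.026, 0.008, 0, 0, -4.1, 0, 0.022, -0.026, 0.008, 0, 0, -4.1, 0, 0.022, -0.026, 0, 0, 0, -4.1, 0, 0.022, -0.026, 0, 0, 0, -4.1, 0, 0.022, -0.026, 0, 0, 0, -4.1, 0, 0.022, -0.026, 0, 0, 0, -4.1, 0],
  squeeze=25,
)

```text
time_s: 0.77
ee_pos: [0.3963, 0.2947, 0.2373]
eef_rot: [-1.709, 1.571, -2.696]
force: [0.3, -0.1, -0.5]
grip_width: 0.0943
```

Request:
jog_arm(
  rows=[0.025, -0.026, 0, 0, 0, -4.1, 0, 0.025, -0.026, 0, 0, 0, -4.1, 0, 0.025, -0.026, 0, 0, 0, -4.1, 0, 0.025, -0.026, 0, 0, 0, -4.1, 0, 0.025, -0.026, 0, 0, 0, -4.1, 0, 0.025, -0.026, 0, 0, 0, -4.1, 0, 0, 0, 0, 0, 0, 0, 0, 0, 0, 0, 0, 0, 0, 0],
)

```text
time_s: 1.43
ee_pos: [0.5461, 0.139, 0.2366]
eef_rot: [-1.584, 1.569, -2.999]
force: [-0.1, -0.4, -0.6]
grip_width: 0.0938
```

```bash
python3 -c "
from h import *
st()"
```

```text
t 1.43 tcp [0.5461 0.139  0.2366] grasp [0.5461 0.139  0.2554] w 0.0938
x [-0.001 -0.    -1.   ] y [ 0.988  0.155 -0.001] yaw_y 8.9 q [0.184 0.309 1.436 0.    1.398 0.028]
F [-0.1 -0.4 -0.6] M [-0.07  0.12 -0.01]
```

Request:
jog_arm(
  rows=[0.0055, -0.005, -0.01, 0, 0, 0, 0, 0, 0, -0.025, 0, 0, 0, 0, 0, 0, -0.025, 0, 0, 0, 0, 0, 0, -0.025, 0, 0, 0, 0, 0, 0, -0.018, 0, 0, 0, 0, 0, 0, -0.008, 0, 0, 0, 0, 0, 0, 0, 0, 0, 0, 0],
)

```text
time_s: 2.02
ee_pos: [0.55, 0.1357, 0.1245]
eef_rot: [-1.571, 1.568, -2.982]
force: [-0.2, 0.1, 0.4]
grip_width: 0.094
```

```bash
python3 -c "
from h import *
st()
for n in('scene','top'):
    p,d=ctrl.camera(n);np.savez(f'pics/{n}1.npz',p=p,d=d)
    b=(240,60,400,220) if n=='scene' else (240,130,340,220)
    cv2.imwrite(f'pics/g1_{n}.png',cv2.resize(p[b[1]:b[3],b[0]:b[2],::-1],None,fx=4,fy=4,interpolation=2))
"
```

```text
t 2.02 tcp [0.55   0.1357 0.1245] grasp [0.55   0.1357 0.1433] w 0.094
x [-0.003 -0.001 -1.   ] y [ 0.987  0.159 -0.003] yaw_y 9.2 q [0.177 0.415 1.561 0.    1.168 0.017]
F [-0.2  0.1  0.4] M [-0.02  0.01  0.02]
```

View pics/g1_scene.png

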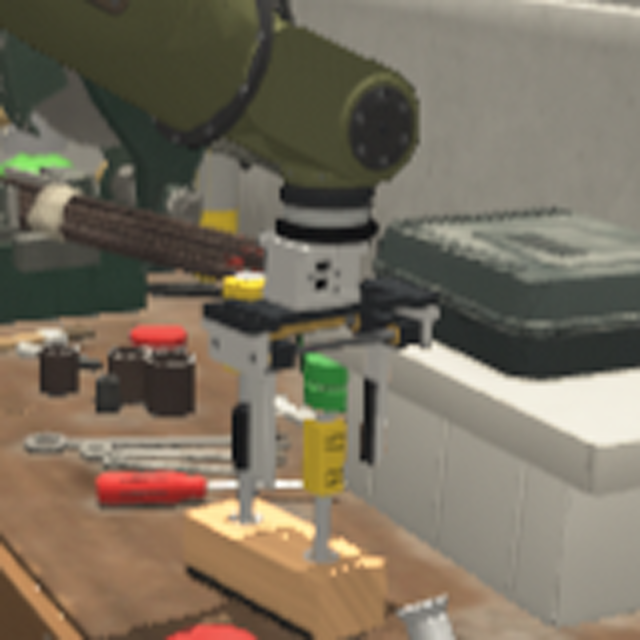

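The scene crop shows the open fingers either side of the yellow handle (crop 325,455); closing.

Request:
jog_arm(
  rows=[0.0015, -0.0015, 0, 0, 0, 0, 0, 0, 0, 0, 0, 0, 0, 1, 0, 0, 0, 0, 0, 0, 1, 0, 0, 0, 0, 0, 0, 1, 0, 0, 0, 0, 0, 0, 1, 0, 0, 0, 0, 0, 0, 1, 0, 0, 0, 0, 0, 0, 1, 0, 0, 0, 0, 0, 0, 1],
)

```text
time_s: 2.78
ee_pos: [0.5526, 0.1337, 0.1265]
eef_rot: [0.79, 1.571, -0.622]
force: [0.1, 0.5, 0.8]
grip_width: 0.0507
```

Request:
jog_arm(
  rows=[0, 0, 0, 0, 0, 0, 1, 0, 0, 0, 0, 0, 0, 1],
)

```text
time_s: 2.95
ee_pos: [0.5526, 0.1337, 0.1264]
eef_rot: [-1.321, 1.571, -2.734]
force: [0.1, 0.5, -0.2]
grip_width: 0.0376
```

```bash
python3 -c "
from h import *
st()"
```

```text
t 2.95 tcp [0.5526 0.1337 0.1264] grasp [0.5526 0.1337 0.1452] w 0.0376
x [-0. -0. -1.] y [ 0.988  0.158 -0.   ] yaw_y 9.1 q [ 0.173  0.416  1.556 -0.     1.17   0.015]
F [ 0.1  0.5 -0.2] M [-0.07  0.03 -0.04]
```

Request:
jog_arm(
  rows=[0, 0, 0, 0, 0, 0, 1, 0, 0, 0, 0, 0, 0, 1, 0, 0, 0, 0, 0, 0, 1, 0, 0, 0, 0, 0, 0, 1, 0, 0, 0, 0, 0, 0, 1],
  squeeze=30,
)

```text
time_s: 3.37
ee_pos: [0.5529, 0.1338, 0.1265]
eef_rot: [1.586, 1.57, 0.173]
force: [2.5, 0.1, -1.9]
grip_width: 0.0261
```

```bash
python3 -c "
from h import *
st()"
```

```text
t 3.37 tcp [0.5529 0.1338 0.1265] grasp [0.5529 0.1338 0.1453] w 0.0261
x [ 0.001  0.    -1.   ] y [0.988 0.158 0.001] yaw_y 9.1 q [0.173 0.416 1.556 0.    1.17  0.015]
F [ 2.5  0.1 -1.9] M [ 0.07 -0.9  -0.04]
```

Request:
jog_arm(
  rows=[0, 0, 0.01, 0, 0, 0, 1, 0, 0, 0.022, 0, 0, 0, 1, 0, 0, 0.025, 0, 0, 0, 1, 0, 0, 0.025, 0, 0, 0, 1, 0, 0, 0.025, 0, 0, 0, 1, 0, 0, 0.025, 0, 0, 0, 1, 0, 0, 0.008, 0, 0, 0, 1, 0, 0, 0, 0, 0, 0, 1],
)

```text
time_s: 4.03
ee_pos: [0.5529, 0.1338, 0.2681]
eef_rot: [1.584, 1.568, 0.172]
force: [-0.4, 0.8, -2.4]
grip_width: 0.0256
```

Request:
jog_arm(
  rows=[-0.004, -0.01, 0, -2, -0.4, 0, 1, -0.008, -0.023, 0, -4.5, -1, 0, 1, -0.008, -0.023, 0, -4.5, -1, 0, 1, -0.008, -0.023, 0, -4.5, -1, 0, 1, -0.008, -0.023, 0, -4.5, -1, 0, 1, -0.008, -0.023, 0, -4.5, -1, 0, 1, -0.008, -0.023, 0, -4.2, -1, 0, 1, 0, 0, 0, 0, 0, 0, 1],
)

```text
time_s: 4.7
ee_pos: [0.4985, -0.0159, 0.2638]
eef_rot: [0.051, 1.054, -1.361]
force: [-0.6, -0.0, -2.1]
grip_width: 0.0257
```

```bash
cat >> h.py <<'E'
M0=np.array([.5145,-.081,.11]);YAW=-77.3;OFF=.1165
def tip(M=M0,off=OFF):
    o,R=st();x,y,z=tube(YAW);T=np.c_[x,y,z]
    t=o['ee_pos']+off*R[:,0]
    l=T.T@(t-M);print('tip in mouth mm',(l*1000).round(1),'axis err',(T.T@(-R[:,0])).round(4)[:2],'F tube',(T.T@o['force']).round(1))
    w=R[:,1]@T;print('twist',np.degrees(np.arctan2(w[1],w[0])).round(1))
    return o,R,T
E
python3 -c "
from h import *
o,R,T=tip()
# rotation to align
e=np.cross(-R[:,0],T[:,2]);print('rotvec deg',np.degrees(e).round(2))
print('d tcp to 15mm out',(M0+(.015+OFF)*T[:,2]-o['ee_pos']).round(4))
for n in('scene','top'):
    p,d=ctrl.camera(n);np.savez(f'pics/{n}2.npz',p=p,d=d)
    b=(260,100,420,260) if n=='scene' else (290,120,410,230)
    cv2.imwrite(f'pics/g2_{n}.png',cv2.resize(p[b[1]:b[3],b[0]:b[2],::-1],None,fx=4,fy=4,interpolation=2))
"
```

```text
t 4.7 tcp [ 0.4985 -0.0159  0.2638] grasp [ 0.4965 -0.0069  0.2802] w 0.0257
x [ 0.103 -0.483 -0.869] y [0.986 0.165 0.025] yaw_y 9.5 q [ 0.164  0.134  1.668 -0.531  1.347  0.127]
F [-0.6 -0.  -2.1] M [0.42 0.21 0.05]
tip in mouth mm [18.1 -2.  50.2] axis err [0.0066 0.0058] F tube [-1.1 -0.6 -1.7]
twist 86.5
rotvec deg [-0.31 -0.36  0.16]
d tcp to 15mm out [ 0.0016 -0.0009 -0.0399]
```

View pics/g2_scene.png

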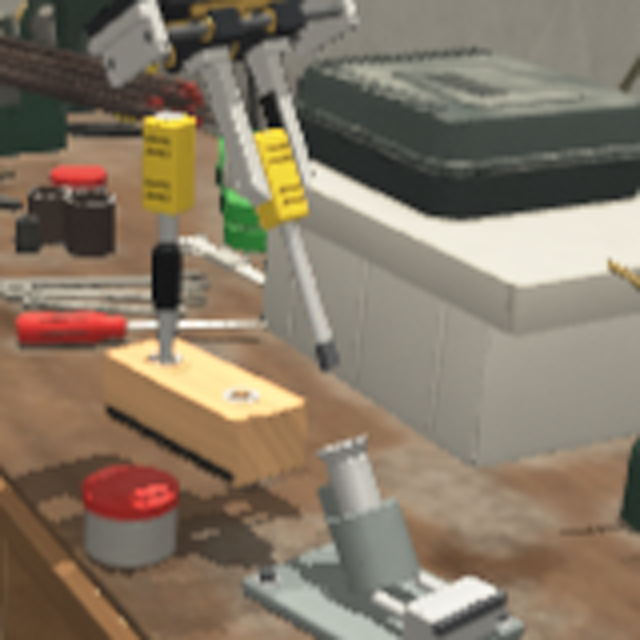

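Request:
jog_arm(
  rows=[0.0008, -0.0005, -0.01, -0.3, -0.35, 0.15, 1, 0.0008, -0.0005, -0.01, 0, 0, 0, 1, 0, 0, -0.01, 0, 0, 0, 1, 0, 0, -0.01, 0, 0, 0, 1, 0, 0, 0, 0, 0, 0, 1, 0, 0, 0, 0, 0, 0, 1],
)

```text
time_s: 5.3
ee_pos: [0.5021, -0.0152, 0.2258]
eef_rot: [0.068, 1.052, -1.343]
force: [0.3, 0.2, -2.7]
grip_width: 0.0256
```

```bash
python3 -c "
from h import *
o,R,T=tip()
e=np.cross(-R[:,0],T[:,2]);print('rotvec deg',np.degrees(e).round(2))
print('d tcp to 15mm out',(M0+(.015+OFF)*T[:,2]-o['ee_pos']).round(4))
for n in('scene','top'):
    p,d=ctrl.camera(n);np.savez(f'pics/{n}3.npz',p=p,d=d)
    b=(310,150,400,240) if n=='scene' else (320,150,410,230)
    im=cv2.resize(p[b[1]:b[3],b[0]:b[2],::-1],None,fx=6.5,fy=6.5,interpolation=2)
    t=o['ee_pos']+OFF*R[:,0]
    draw(im,n,np.array([t,t-R[:,0]*.1]),b,6.5,(0,0,255))
    draw(im,n,np.array([M0,M0-T[:,2]*.03]),b,6.5,(0,255,0))
    cv2.imwrite(f'pics/g3_{n}.png',im)
"
```

```text
t 5.3 tcp [ 0.5021 -0.0152  0.2258] grasp [ 0.5    -0.0061  0.2421] w 0.0256
x [ 0.112 -0.483 -0.868] y [0.985 0.168 0.034] yaw_y 9.6 q [ 0.165  0.171  1.718 -0.546  1.266  0.176]
F [ 0.3  0.2 -2.7] M [0.37 0.17 0.02]
tip in mouth mm [-0.5  2.8 17.2] axis err [ 0.0044 -0.003 ] F tube [-1.5  0.3 -2.3]
twist 86.4
rotvec deg [-0.28  0.09 -0.09]
d tcp to 15mm out [-0.0021 -0.0016 -0.0019]
```

View pics/g3_scene.png

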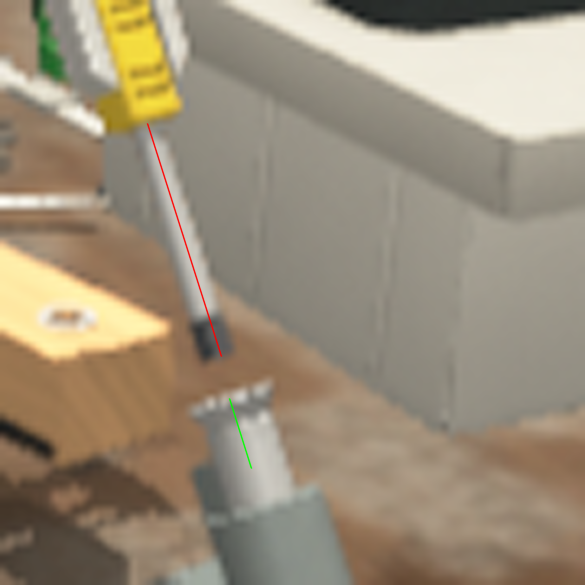

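View pics/g3_top.png

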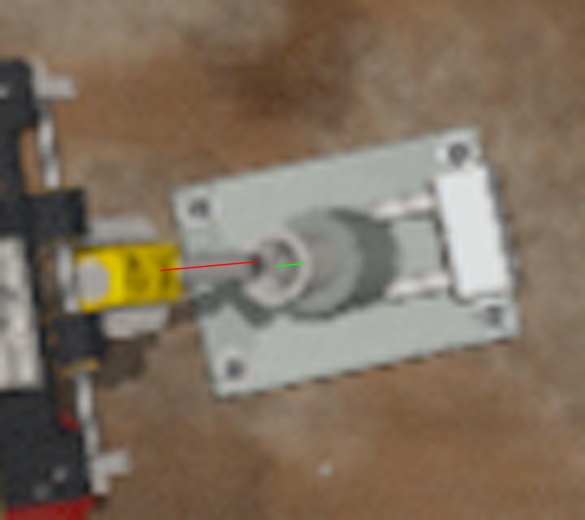

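```bash
cat >> h.py <<'E'
def rodover(i,name,tipp,ax,M=M0,yaw=YAW,boxes=None,s=10):
    x,y,z=tube(yaw)
    for n,b in(('scene',(322,165,362,225)),('top',(340,170,395,215))):
        p,d=load(n,i);im=cv2.resize(p[b[1]:b[3],b[0]:b[2],::-1],None,fx=s,fy=s,interpolation=2)
        v=ctrl.camera_model(n)['extrinsics'][:3,2]
        for a,A,r,l,col in((tipp,ax,.0065,.1,(0,0,255)),(M,-z,.0145,.04,(0,255,0))):
            side=np.cross(A,v);side/=np.linalg.norm(side)
            sg=-1 if r<.01 else 1
            for k in(-1,1): draw(im,n,np.array([a+k*r*side,a+k*r*side+sg*A*l]),b,s,col)
        draw(im,n,ring(M,yaw,.0195),b,s,(0,255,0))
        cv2.imwrite(f'pics/{name}_{n}.png',im)
E
python3 -c "
from h import *
o,R=st()
rodover(3,'r3',o['ee_pos']+OFF*R[:,0],R[:,0])
"
```

```text
t 5.4 tcp [ 0.5025 -0.0152  0.2268] grasp [ 0.5003 -0.0061  0.2431] w 0.0258
x [ 0.114 -0.483 -0.868] y [0.985 0.168 0.036] yaw_y 9.7 q [ 0.165  0.169  1.717 -0.546  1.266  0.176]
F [-0.3 -0.1 -1.5] M [0.41 0.12 0.01]
```

View pics/r3_scene.png

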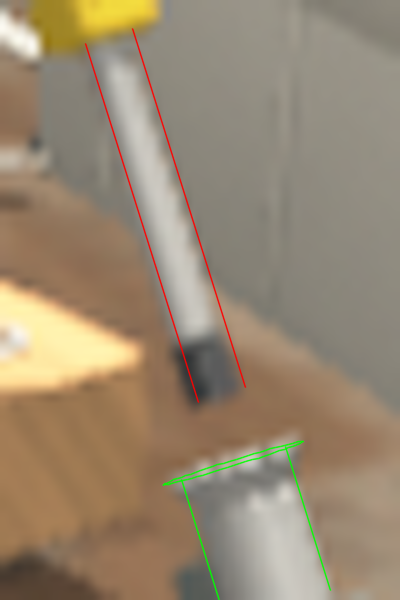

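View pics/r3_top.png

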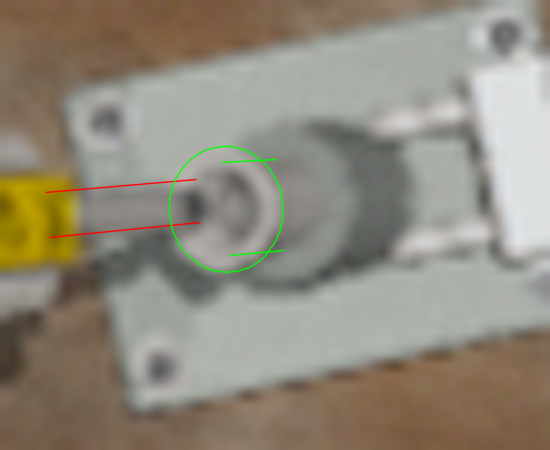

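Request:
jog_arm(
  rows=[-0.0014, -0.0004, 0, -0.2, 0, 0, 1, 0.0006, -0.0024, -0.0043, 0, 0, 0, 1, 0.0006, -0.0024, -0.0043, 0, 0, 0, 1, 0.0006, -0.0024, -0.0043, 0, 0, 0, 1, 0.0006, -0.0024, -0.0043, 0, 0, 0, 1, 0, 0, 0, 0, 0, 0, 1],
)

```text
time_s: 5.9
ee_pos: [0.5029, -0.0258, 0.2081]
eef_rot: [0.066, 1.048, -1.345]
force: [0.3, -0.1, -2.4]
grip_width: 0.026
```

```bash
python3 -c "
from h import *
o,R,T=tip()
for n in('scene','top'):
    p,d=ctrl.camera(n);np.savez(f'pics/{n}4.npz',p=p,d=d)
rodover(4,'r4',o['ee_pos']+OFF*R[:,0],R[:,0])
tip()
"
```

```text
t 5.9 tcp [ 0.5029 -0.0258  0.2081] grasp [ 0.5008 -0.0167  0.2244] w 0.026
x [ 0.112 -0.487 -0.866] y [0.985 0.167 0.033] yaw_y 9.6 q [ 0.145  0.186  1.744 -0.558  1.222  0.184]
F [ 0.3 -0.1 -2.4] M [ 0.43  0.14 -0.  ]
tip in mouth mm [ 0.2  1.1 -3.3] axis err [ 0.0007 -0.002 ] F tube [-1.   0.3 -2.2]
twist 86.4
t 6.0 tcp [ 0.5032 -0.0254  0.209 ] grasp [ 0.5011 -0.0163  0.2253] w 0.0257
x [ 0.113 -0.487 -0.866] y [0.985 0.167 0.034] yaw_y 9.6 q [ 0.146  0.185  1.743 -0.558  1.223  0.184]
F [-0.5  0.1 -2.5] M [0.35 0.13 0.04]
tip in mouth mm [ 0.4  1.5 -2.4] axis err [ 0.0006 -0.003 ] F tube [-1.4 -0.5 -2.1]
twist 86.4
```

View pics/r4_scene.png

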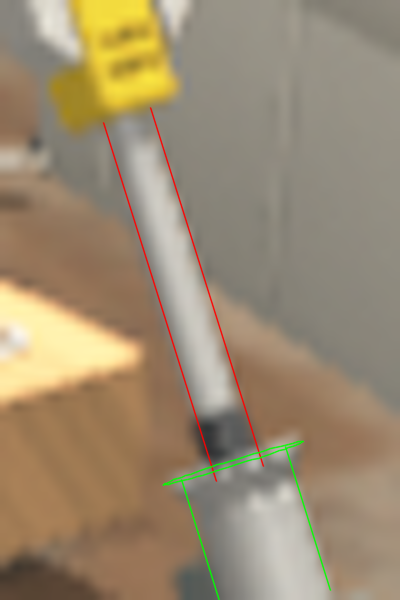

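View pics/r4_top.png

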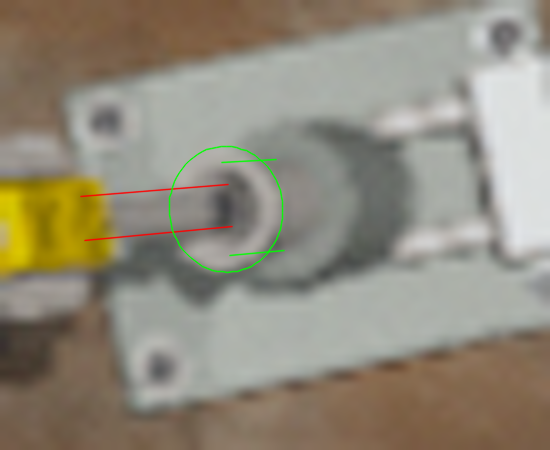

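Scene: the key's dark square end (crop 222,440) is entering the rim (235,463); top: it's centred in the ring (228,208). Continuing down.

Request:
jog_arm(
  rows=[0.0004, -0.0018, -0.0032, 0, 0, 0, 1, 0.0004, -0.0018, -0.0032, 0, 0, 0, 1, 0.0004, -0.0018, -0.0032, 0, 0, 0, 1, 0, 0, 0, 0, 0, 0, 1],
)

```text
time_s: 6.33
ee_pos: [0.5042, -0.031, 0.1989]
eef_rot: [0.067, 1.048, -1.344]
force: [1.0, -1.3, -1.0]
grip_width: 0.0263
```

```bash
python3 -c "
from h import *
tip()"
```

```text
t 6.33 tcp [ 0.5042 -0.031   0.1989] grasp [ 0.5021 -0.0219  0.2151] w 0.0263
x [ 0.112 -0.487 -0.866] y [0.985 0.167 0.034] yaw_y 9.6 q [ 0.134  0.196  1.755 -0.563  1.198  0.186]
F [ 1.  -1.3 -1. ] M [0.31 0.13 0.04]
tip in mouth mm [  0.2   1.2 -14. ] axis err [ 0.0006 -0.0025] F tube [ 0.8  0.7 -1.6]
twist 86.4
```

Request:
jog_arm(
  rows=[0.0004, -0.0018, -0.0032, 0, 0, 0, 1, 0.0004, -0.0018, -0.0032, 0, 0, 0, 1, 0.0004, -0.0018, -0.0032, 0, 0, 0, 1, 0.0004, -0.0018, -0.0032, 0, 0, 0, 1, 0, 0, 0, 0, 0, 0, 1],
)

```text
time_s: 6.75
ee_pos: [0.5058, -0.0382, 0.1861]
eef_rot: [0.068, 1.048, -1.344]
force: [0.5, 0.1, -2.5]
grip_width: 0.0259
```

```bash
python3 -c "
from h import *
tip()"
```

```text
t 6.75 tcp [ 0.5058 -0.0382  0.1861] grasp [ 0.5037 -0.029   0.2024] w 0.0259
x [ 0.112 -0.487 -0.866] y [0.985 0.167 0.034] yaw_y 9.6 q [ 0.119  0.211  1.769 -0.571  1.166  0.19 ]
F [ 0.5  0.1 -2.5] M [0.39 0.22 0.04]
tip in mouth mm [  0.1   1.2 -28.8] axis err [ 0.0006 -0.0026] F tube [-1.2  0.5 -2.2]
twist 86.4
```

Request:
jog_arm(
  rows=[0.0004, -0.0018, -0.0032, 0, 0, 0, 1, 0.0004, -0.0018, -0.0032, 0, 0, 0, 1, 0.0004, -0.0018, -0.0032, 0, 0, 0, 1, 0.0004, -0.0018, -0.0032, 0, 0, 0, 1, 0, 0, 0, 0, 0, 0, 1],
)

```text
time_s: 7.17
ee_pos: [0.5074, -0.0454, 0.1733]
eef_rot: [0.068, 1.048, -1.344]
force: [0.1, 0.3, -2.0]
grip_width: 0.0259
```

Request:
jog_arm(
  rows=[0.0004, -0.0018, -0.0032, 0, 0, 0, 1, 0.0004, -0.0018, -0.0032, 0, 0, 0, 1, 0.0004, -0.0018, -0.0032, 0, 0, 0, 1, 0.0004, -0.0018, -0.0032, 0, 0, 0, 1, 0, 0, 0, 0, 0, 0, 1],
)

```text
time_s: 7.58
ee_pos: [0.509, -0.0526, 0.1605]
eef_rot: [0.068, 1.048, -1.344]
force: [0.4, 1.2, -0.9]
grip_width: 0.0262
```

```bash
python3 -c "
from h import *
tip()"
```

```text
t 7.58 tcp [ 0.509  -0.0526  0.1605] grasp [ 0.5069 -0.0435  0.1768] w 0.0262
x [ 0.112 -0.487 -0.866] y [0.985 0.167 0.034] yaw_y 9.6 q [ 0.088  0.244  1.794 -0.588  1.102  0.2  ]
F [ 0.4  1.2 -0.9] M [0.36 0.1  0.  ]
tip in mouth mm [  0.1   1.2 -58.3] axis err [ 0.0007 -0.0026] F tube [-1.4  0.6 -0.3]
twist 86.4
```

Request:
jog_arm(
  rows=[0.0004, -0.0018, -0.0032, 0, 0, 0, 1, 0.0004, -0.0018, -0.0032, 0, 0, 0, 1, 0.0004, -0.0018, -0.0032, 0, 0, 0, 1, 0, 0, 0, 0, 0, 0, 1],
)

```text
time_s: 7.92
ee_pos: [0.5102, -0.058, 0.1509]
eef_rot: [0.068, 1.048, -1.344]
force: [-0.1, 0.6, -3.0]
grip_width: 0.0257
```

Request:
jog_arm(
  rows=[0.0001, -0.0005, -0.0009, 0, 0, 0, 1, 0.0001, -0.0005, -0.0009, 0, 0, 0, 1, 0, 0, 0, 0, 0, 0, 1],
)

```text
time_s: 8.17
ee_pos: [0.5106, -0.0587, 0.1497]
eef_rot: [0.069, 1.048, -1.342]
force: [-0.2, 0.5, -2.3]
grip_width: 0.0259
```

```bash
python3 -c "
from h import *
tip()"
```

```text
t 8.17 tcp [ 0.5106 -0.0587  0.1497] grasp [ 0.5085 -0.0496  0.166 ] w 0.0259
x [ 0.113 -0.487 -0.866] y [0.985 0.168 0.035] yaw_y 9.7 q [ 0.075  0.259  1.802 -0.596  1.075  0.205]
F [-0.2  0.5 -2.3] M [ 0.42  0.19 -0.04]
tip in mouth mm [  0.2   1.5 -70.8] axis err [ 0.0005 -0.0035] F tube [-1.6 -0.1 -1.8]
twist 86.4
```

Request:
jog_arm(
  rows=[0.0001, -0.0005, -0.0009, 0, 0, 0, 1, 0.0001, -0.0005, -0.0009, 0, 0, 0, 1, 0.0001, -0.0005, -0.0009, 0, 0, 0, 1, 0, 0, 0, 0, 0, 0, 1],
)

```text
time_s: 8.5
ee_pos: [0.5109, -0.0602, 0.147]
eef_rot: [0.069, 1.048, -1.342]
force: [-0.0, -0.4, -1.8]
grip_width: 0.0258
```

```bash
python3 -c "
from h import *
tip()"
```

```text
t 8.5 tcp [ 0.5109 -0.0602  0.147 ] grasp [ 0.5088 -0.0511  0.1633] w 0.0258
x [ 0.113 -0.487 -0.866] y [0.985 0.168 0.035] yaw_y 9.7 q [ 0.072  0.263  1.805 -0.598  1.068  0.206]
F [-0.  -0.4 -1.8] M [0.37 0.2  0.01]
tip in mouth mm [  0.2   1.4 -74. ] axis err [ 0.0006 -0.0034] F tube [-0.6 -0.1 -1.8]
twist 86.4
```

Request:
jog_arm(
  rows=[0.0001, -0.0005, -0.0009, 0, 0, 0, 1, 0, 0, 0, 0, 0, 0, 1],
)

```text
time_s: 8.67
ee_pos: [0.5111, -0.0607, 0.1462]
eef_rot: [0.07, 1.048, -1.341]
force: [0.5, -0.5, -2.9]
grip_width: 0.0261
```

Request:
jog_arm(
  rows=[0.0001, -0.0005, -0.0009, 0, 0, 0, 1, 0, 0, 0, 0, 0, 0, 1],
)

```text
time_s: 8.83
ee_pos: [0.5113, -0.0612, 0.1453]
eef_rot: [0.07, 1.048, -1.341]
force: [0.7, 0.4, -1.9]
grip_width: 0.0259
```

```bash
python3 -c "
from h import *
tip()"
```

```text
t 8.83 tcp [ 0.5113 -0.0612  0.1453] grasp [ 0.5092 -0.052   0.1616] w 0.0259
x [ 0.114 -0.486 -0.866] y [0.985 0.168 0.035] yaw_y 9.7 q [ 0.07   0.266  1.806 -0.599  1.064  0.207]
F [ 0.7  0.4 -1.9] M [ 0.43 -0.16  0.21]
tip in mouth mm [  0.2   1.7 -75.9] axis err [ 0.0005 -0.004 ] F tube [-1.1  0.8 -1.6]
twist 86.4
```

Request:
jog_arm(
  rows=[-0.0003, -0.0006, -0.0009, 0, 0, 0, 1, 0, 0, 0, 0, 0, 0, 1],
)

```text
time_s: 9.0
ee_pos: [0.5111, -0.0617, 0.1445]
eef_rot: [0.071, 1.048, -1.34]
force: [2.9, 0.7, -3.0]
grip_width: 0.0257
```

Request:
jog_arm(
  rows=[0.0001, -0.0005, -0.0009, 0, 0, 0, 1, 0, 0, 0, 0, 0, 0, 1],
)

```text
time_s: 9.17
ee_pos: [0.5112, -0.0622, 0.1436]
eef_rot: [0.071, 1.048, -1.34]
force: [4.2, 0.9, -0.3]
grip_width: 0.0257
```

```bash
python3 -c "
from h import *
tip()"
```

```text
t 9.17 tcp [ 0.5112 -0.0622  0.1436] grasp [ 0.5091 -0.0531  0.1599] w 0.0257
x [ 0.114 -0.486 -0.866] y [0.985 0.168 0.036] yaw_y 9.7 q [ 0.068  0.267  1.808 -0.601  1.059  0.208]
F [ 4.2  0.9 -0.3] M [ 0.57 -0.76  0.52]
tip in mouth mm [  0.3   1.5 -77.9] axis err [ 0.0004 -0.0045] F tube [-0.1  4.3 -0.3]
twist 86.4
```

Request:
jog_arm(
  rows=[0.0009, -0.0003, -0.0009, 0, 0, 0, 1, 0, 0, 0, 0, 0, 0, 1],
)

```text
time_s: 9.33
ee_pos: [0.5118, -0.0626, 0.1425]
eef_rot: [0.069, 1.048, -1.342]
force: [2.4, 0.1, -1.5]
grip_width: 0.0259
```

```bash
python3 -c "
from h import *
tip()"
```

```text
t 9.33 tcp [ 0.5118 -0.0626  0.1425] grasp [ 0.5097 -0.0535  0.1588] w 0.0259
x [ 0.113 -0.487 -0.866] y [0.985 0.168 0.034] yaw_y 9.7 q [ 0.067  0.271  1.807 -0.602  1.058  0.208]
F [ 2.4  0.1 -1.5] M [ 0.42 -0.44  0.32]
tip in mouth mm [  0.2   1.8 -79.1] axis err [ 0.0005 -0.0033] F tube [-0.3  2.4 -1.5]
twist 86.4
```

```bash
python3 -c "
from h import *
o,R,T=tip()
for n in('scene','top'):
    p,d=ctrl.camera(n);np.savez(f'pics/{n}5.npz',p=p,d=d)
b=(322,165,382,225);s=10;n='scene'
p,d=load(n,5);im=cv2.resize(p[b[1]:b[3],b[0]:b[2],::-1],None,fx=s,fy=s,interpolation=2)
draw(im,n,ring(M0,YAW,.0195),b,s,(0,255,0))
t=o['ee_pos']+OFF*R[:,0]
draw(im,n,ring(t-R[:,0]*.1,YAW,.013),b,s,(0,0,255))
draw(im,n,np.array([t-R[:,0]*.1,t]),b,s,(0,0,255))
cv2.imwrite('pics/g5.png',im)
"
```

```text
t 9.33 tcp [ 0.5118 -0.0626  0.1425] grasp [ 0.5097 -0.0535  0.1588] w 0.0259
x [ 0.113 -0.487 -0.866] y [0.985 0.168 0.034] yaw_y 9.7 q [ 0.067  0.271  1.807 -0.602  1.058  0.208]
F [ 2.4  0.1 -1.5] M [ 0.42 -0.44  0.32]
tip in mouth mm [  0.2   1.8 -79.1] axis err [ 0.0005 -0.0033] F tube [-0.3  2.4 -1.5]
twist 86.4
```

View pics/g5.png

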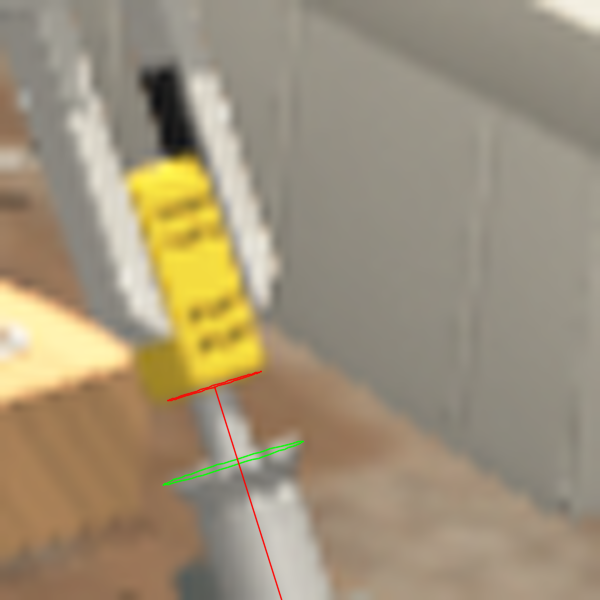

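Request:
jog_arm(
  rows=[0.0004, -0.0004, -0.0009, 0, 0, 0, 1, 0, 0, 0, 0, 0, 0, 1],
)

```text
time_s: 9.6
ee_pos: [0.5121, -0.0631, 0.1416]
eef_rot: [0.069, 1.048, -1.343]
force: [1.0, 1.3, -1.1]
grip_width: 0.0258
```

Request:
jog_arm(
  rows=[0.0001, -0.0005, -0.0009, 0, 0, 0, 1, 0, 0, 0, 0, 0, 0, 1],
)

```text
time_s: 9.77
ee_pos: [0.5122, -0.0636, 0.1407]
eef_rot: [0.069, 1.048, -1.343]
force: [1.9, 0.6, -1.5]
grip_width: 0.0259
```

```bash
python3 -c "
from h import *
tip()"
```

```text
t 9.77 tcp [ 0.5122 -0.0636  0.1407] grasp [ 0.5101 -0.0544  0.157 ] w 0.0259
x [ 0.113 -0.487 -0.866] y [0.985 0.168 0.034] yaw_y 9.7 q [ 0.065  0.274  1.808 -0.603  1.054  0.209]
F [ 1.9  0.6 -1.5] M [ 0.3  -0.17  0.24]
tip in mouth mm [  0.1   2.  -81.2] axis err [ 0.0005 -0.0032] F tube [-0.9  1.9 -1.2]
twist 86.4
```

Request:
jog_arm(
  rows=[0.0002, -0.0005, -0.0009, 0, 0, 0, 1, 0, 0, 0, 0, 0, 0, 1, 0.0002, -0.0005, -0.0009, 0, 0, 0, 1, 0, 0, 0, 0, 0, 0, 1],
)

```text
time_s: 10.1
ee_pos: [0.5126, -0.0646, 0.1389]
eef_rot: [0.069, 1.048, -1.343]
force: [0.8, -1.0, -1.0]
grip_width: 0.0259
```

```bash
python3 -c "
from h import *
tip()"
```

```text
t 10.1 tcp [ 0.5126 -0.0646  0.1389] grasp [ 0.5105 -0.0554  0.1552] w 0.0259
x [ 0.113 -0.487 -0.866] y [0.985 0.168 0.034] yaw_y 9.7 q [ 0.063  0.277  1.809 -0.604  1.05   0.21 ]
F [ 0.8 -1.  -1. ] M [ 0.36 -0.02  0.06]
tip in mouth mm [  0.1   2.2 -83.3] axis err [ 0.0005 -0.0033] F tube [ 0.5  0.6 -1.5]
twist 86.4
```

Request:
jog_arm(
  rows=[0.0001, -0.0005, -0.0009, 0, 0, 0, 1, 0, 0, 0, 0, 0, 0, 1, 0.0001, -0.0005, -0.0009, 0, 0, 0, 1, 0, 0, 0, 0, 0, 0, 1],
)

```text
time_s: 10.43
ee_pos: [0.5129, -0.0656, 0.1371]
eef_rot: [0.069, 1.048, -1.342]
force: [-0.3, 0.1, -2.0]
grip_width: 0.026
```

Request:
jog_arm(
  rows=[0.0001, -0.0005, -0.0009, 0, 0, 0, 1, 0, 0, 0, 0, 0, 0, 1],
)

```text
time_s: 10.6
ee_pos: [0.513, -0.066, 0.1362]
eef_rot: [0.069, 1.048, -1.342]
force: [-0.2, 0.4, -1.1]
grip_width: 0.0258
```

```bash
python3 -c "
from h import *
tip()"
```

```text
t 10.6 tcp [ 0.513  -0.066   0.1362] grasp [ 0.5109 -0.0569  0.1525] w 0.0258
x [ 0.113 -0.487 -0.866] y [0.985 0.168 0.035] yaw_y 9.7 q [ 0.06   0.281  1.811 -0.607  1.043  0.211]
F [-0.2  0.4 -1.1] M [ 0.22  0.12 -0.01]
tip in mouth mm [  0.1   2.2 -86.3] axis err [ 0.0005 -0.0035] F tube [-0.9 -0.1 -0.8]
twist 86.4
```

Request:
jog_arm(
  rows=[0.0001, -0.0005, -0.0009, 0, 0, 0, 1, 0, 0, 0, 0, 0, 0, 1],
)

```text
time_s: 10.77
ee_pos: [0.5131, -0.0665, 0.1353]
eef_rot: [0.069, 1.048, -1.342]
force: [0.2, -0.2, -0.6]
grip_width: 0.0255
```

Request:
jog_arm(
  rows=[0.0001, -0.0005, -0.0009, 0, 0, 0, 1, 0, 0, 0, 0, 0, 0, 1],
)

```text
time_s: 10.93
ee_pos: [0.5133, -0.067, 0.1346]
eef_rot: [0.07, 1.048, -1.342]
force: [-1.0, 1.2, 0.8]
grip_width: 0.0259
```

```bash
python3 -c "
from h import *
tip()"
```

```text
t 10.93 tcp [ 0.5133 -0.067   0.1346] grasp [ 0.5111 -0.0578  0.1509] w 0.0259
x [ 0.113 -0.487 -0.866] y [0.985 0.168 0.035] yaw_y 9.7 q [ 0.058  0.283  1.812 -0.608  1.039  0.212]
F [-1.   1.2  0.8] M [ 0.28  0.23 -0.08]
tip in mouth mm [  0.2   2.3 -88.2] axis err [ 0.0005 -0.0037] F tube [-0.8 -0.7  1.4]
twist 86.4
```

Request:
jog_arm(
  rows=[0, -0.0003, -0.0005, 0, 0, 0, 1, 0, 0, 0, 0, 0, 0, 1],
)

```text
time_s: 11.1
ee_pos: [0.5134, -0.0671, 0.1346]
eef_rot: [0.071, 1.048, -1.341]
force: [-2.6, 3.5, 7.4]
grip_width: 0.0259
```

```bash
python3 -c "
from h import *
o,R,T=tip()
for n in('scene','top'):
    p,d=ctrl.camera(n);np.savez(f'pics/{n}6.npz',p=p,d=d)
b=(322,165,382,225);s=10;n='scene'
p,d=load(n,6);im=cv2.resize(p[b[1]:b[3],b[0]:b[2],::-1],None,fx=s,fy=s,interpolation=2)
draw(im,n,ring(M0,YAW,.0195),b,s,(0,255,0))
t=o['ee_pos']+OFF*R[:,0]
draw(im,n,ring(t-R[:,0]*.1,YAW,.013),b,s,(0,0,255))
cv2.imwrite('pics/g6.png',im)
"
```

```text
t 11.1 tcp [ 0.5134 -0.0671  0.1346] grasp [ 0.5113 -0.0579  0.1509] w 0.0259
x [ 0.114 -0.486 -0.866] y [0.985 0.168 0.035] yaw_y 9.7 q [ 0.058  0.283  1.812 -0.608  1.038  0.213]
F [-2.6  3.5  7.4] M [ 0.35  0.62 -0.3 ]
tip in mouth mm [  0.3   2.5 -88.3] axis err [ 0.0005 -0.0042] F tube [ 0.2 -1.8  8.4]
twist 86.3
```

View pics/g6.png

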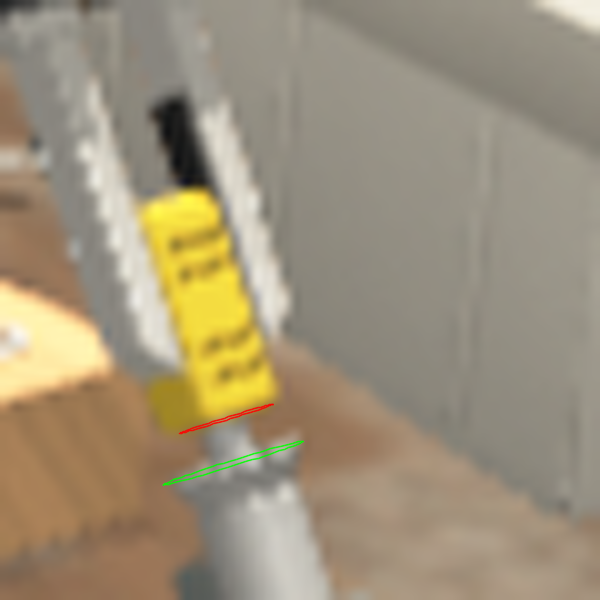

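Axial force rose sharply (−1.6 → +8.4 N) at ≈88 mm depth. The crop shows the handle's bottom (222,415) about 13 mm from the rim (238,463), where it would be 25 mm if the key stood on the screw face, so it is in the socket. Unloading and releasing.

Request:
jog_arm(
  rows=[0, 0.0002, 0.0004, 0, 0, 0, 1, 0, 0, 0, 0, 0, 0, 0.8, 0, 0, 0, 0, 0, 0, 0.6, 0, 0, 0, 0, 0, 0, 0.4, 0, 0, 0, 0, 0, 0, 0.4, 0, 0, 0, 0, 0, 0, 0.4, 0, 0, 0, 0, 0, 0, 0.4, 0, 0, 0, 0, 0, 0, 0.4],
)

```text
time_s: 11.87
ee_pos: [0.5132, -0.0671, 0.1344]
eef_rot: [0.069, 1.048, -1.342]
force: [0.6, -0.9, -0.2]
grip_width: 0.056
```

```bash
python3 -c "
from h import *
o,R,T=tip()
for n in('scene','top'):
    p,d=ctrl.camera(n);np.savez(f'pics/{n}7.npz',p=p,d=d)
b=(322,165,382,225);s=10;n='scene'
p,d=load(n,7);im=cv2.resize(p[b[1]:b[3],b[0]:b[2],::-1],None,fx=s,fy=s,interpolation=2)
draw(im,n,ring(M0,YAW,.0195),b,s,(0,255,0))
for L in (.011,.025): draw(im,n,ring(M0+T[:,2]*L,YAW,.013),b,s,(0,0,255))
cv2.imwrite('pics/g7.png',im)
"
```

```text
t 11.87 tcp [ 0.5132 -0.0671  0.1344] grasp [ 0.5111 -0.058   0.1507] w 0.056
x [ 0.113 -0.487 -0.866] y [0.985 0.168 0.035] yaw_y 9.7 q [ 0.058  0.284  1.812 -0.608  1.038  0.212]
F [ 0.6 -0.9 -0.2] M [0.18 0.11 0.  ]
tip in mouth mm [  0.2   2.2 -88.4] axis err [ 0.0005 -0.0035] F tube [ 0.8  0.3 -0.7]
twist 86.4
```

View pics/g7.png

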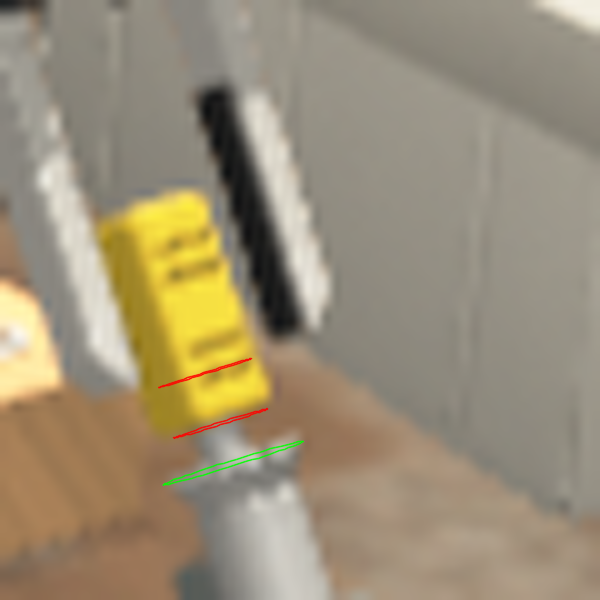

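Request:
jog_arm(
  rows=[0, 0, 0, 0, 0, 0, 0.1, 0, 0, 0, 0, 0, 0, 0, 0, 0, 0, 0, 0, 0, 0, -0.0011, 0.0049, 0.0087, 0, 0, 0, 0, -0.0022, 0.0098, 0.0173, 0, 0, 0, 0, -0.0022, 0.0098, 0.0173, 0, 0, 0, 0, -0.0033, 0.0146, 0.026, 0, 0, 0, 0, -0.0033, 0.0146, 0.026, 0, 0, 0, 0],
)

```text
time_s: 12.63
ee_pos: [0.5005, -0.0126, 0.2312]
eef_rot: [0.068, 1.048, -1.343]
force: [-0.7, -0.5, 0.3]
grip_width: 0.0941
```

Request:
jog_arm(
  rows=[-0.0033, 0.0146, 0.026, 0, 0, 0, 0, -0.0033, 0.022, 0.026, 0, 0, 0, 0, 0, 0.035, 0.01, 0, 0, 0, 0, 0, 0.035, 0.01, 0, 0, 0, 0, 0, 0.035, 0.01, 0, 0, 0, 0, 0, 0.035, 0.01, 0, 0, 0, 0, 0, 0.035, 0, 0, 0, 0, 0, 0, 0, 0, 0, 0, 0, 0],
)

```text
time_s: 13.3
ee_pos: [0.4938, 0.2032, 0.3221]
eef_rot: [0.07, 1.049, -1.337]
force: [-1.1, -0.1, -1.3]
grip_width: 0.0939
```

```bash
python3 -c "
from h import *
st()
for n in('scene','top'):
    p,d=ctrl.camera(n);np.savez(f'pics/{n}8.npz',p=p,d=d)
b=(310,155,390,235);s=7
p,d=load('scene',8);a=cv2.resize(p[b[1]:b[3],b[0]:b[2],::-1],None,fx=s,fy=s,interpolation=2)
cv2.imwrite('pics/g8_scene.png',a)
b=(335,155,410,225)
p,d=load('top',8);cv2.imwrite('pics/g8_top.png',cv2.resize(p[b[1]:b[3],b[0]:b[2],::-1],None,fx=8,fy=8,interpolation=2))
W=world('top',d);print(W[170:205,345:390,2].shape)
np.set_printoptions(linewidth=250)
print((W[176:204,346:376,2]*1000).round().astype(int))
"
```

```text
t 13.3 tcp [0.4938 0.2032 0.3221] grasp [0.4916 0.2123 0.3384] w 0.0939
x [ 0.115 -0.485 -0.867] y [0.985 0.172 0.035] yaw_y 9.9 q [ 0.562  0.301  1.334 -0.494  1.676  0.388]
F [-1.1 -0.1 -1.3] M [0.18 0.1  0.04]
(35, 45)
[[   1   -3    6    3   -6   -5    1    2   -1    4    2    5    2   -4    8    6   12    6   10   21   14   12    9   10   12   13   13   13   10    9]
 [   0   -3    3    0   -4    0   -1    8    7    3   11    8   12   17   11   11   11   17    2    8   13   12   14    3   13   12   15   11   14    9]
 [   3    4   -3   -6   -1    3   15   10   16   13    8   15    8   15   15    9   10    8    5   12    9   11   11    8    8   13   12    4    9   12]
 [  -5    8   14   12   12   12    9   16   17   10   19   10   14   11   11   11    6    7   13   11    8   13   16    9   18    5   10    9    5    9]
 [   0   10   12   16   11   14   21    7   10   12   15   14   12    9   11   17   11   10    7   11   11    6    7   15   11   15    8    8    9   13]
 [   2   12   15   12   17   22   20   16   10   10    7   17   14    9   13   13   15   10   14   12   15    9  
[... 2706 characters left out ...]
2    9   12   12   10   11   18   10   17   14   14   12   13    9   12   15   10   11]
 [  -2   -4   -5    3   -3 1566   17   17   16   10   10   10   15   10   11   14   15    9   12    6   13   15   13   16   13   14    9   13    9   13]
 [   1    1    2    5   -7    8   11   11   12   14    8   15   14    9   15   10   14   11   16   20   12   12   10    8   13   14   17   18   15    8]
 [   0   -1   -1   -4   -5   11   16   13   10    8   11   12   12   18    8   14   17   12   11   13   10   11   12   17   12   16   12   10   19   11]
 [   4    6    5   -2    3    0    9   13 1566   13    8    3   17   12    9   14 1566   12   17   13    8   13    7   10   10   11   13    4   11   12]]
```

View pics/g8_scene.png

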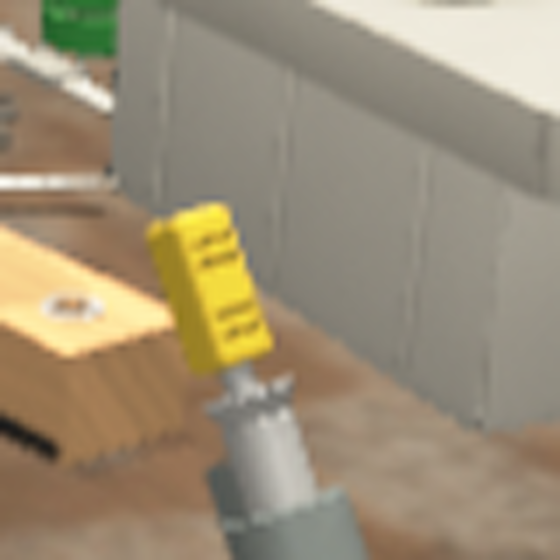

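View pics/g8_top.png

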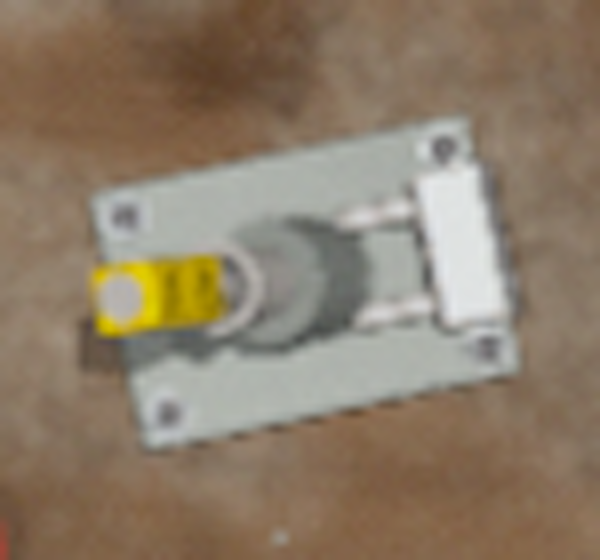

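```bash
python3 -c "
from h import *
t=ray('top',(124.5)/8-.5+335,(297.5)/8-.5+155,.1715);x,y,z=tube(YAW)
print(t,M0+.071*z,'diff',(t-M0-.071*z).round(4))
v=t-(M0-.089*z);v/=np.linalg.norm(v);print('angle',np.degrees(np.arccos(v@z)))
p,d=load('top',8);W=world('top',d)[187:197,347:357].reshape(-1,3);W=W[W[:,2]>.158]
# top face only: points within 6mm of plane
for off in(.071,.075):
    m=np.abs((W-M0)@z-off)<.008;print(off,m.sum(),((W[m]-M0)@z).mean(),np.median((W[m]-M0)@z))
p,_=load('top',8);cv2.imwrite('pics/t8.png',p[:,:,::-1])
"
```

```text
[ 0.505535   -0.04155266  0.1715    ] [ 0.50669546 -0.04636852  0.1714878 ] diff [-0.0012  0.0048  0.    ]
angle 1.5102956464292843
0.071 75 0.0709209227986576 0.07162729746660455
0.075 64 0.07192392544214854 0.07193735111951625
```

View pics/t8.png

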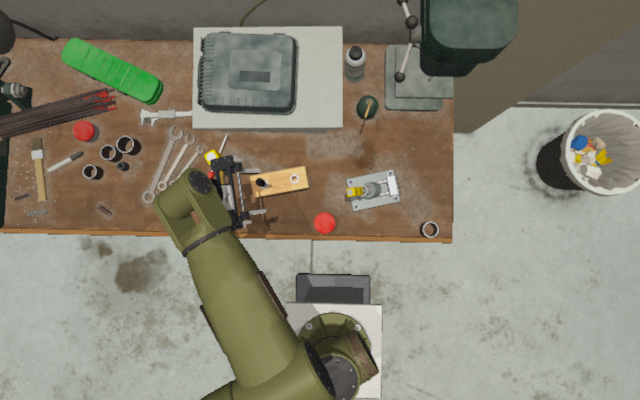

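The key's top sits 71–72 mm from the mouth (71 mm is fully home) and leans about 1.5° off the tube's axis. The gripper is clear, and the drift, tin and coupling haven't moved. Handing in.

```bash
python3 -c "
from station import ctrl
print(ctrl.hand_in())"
```

```text
the job is handed in; nothing more can be done
None
```

The yellow-handled square key is in the leaning tube, seated in the adjusting screw's socket and released, and the job is handed in at about 13.3 s. I took the smaller key, the one in the rack.

- **Turning:** I didn't need to turn the key. It met no axial resistance at the screw face (75 mm) and slid straight on into the socket. It stopped at about 88 mm by the arm's reading, with a light push of about 8–10 N.
- **Depth:** After release, the top camera's depth put the handle's top 71–72 mm from the mouth, which means the tip is about 88–89 mm down (89 mm is fully home).
- **Tilt:** The key leans about 1.5° from the tube's axis, inside the 4.5° limit.
- **Clearance:** The gripper was retracted with no force on it, and the drift, tin and coupling looked unmoved in the last picture.
- **Disagreement:** In the side view, the drawn mouth ring sat about 1–2 mm higher than the real rim, and the handle looked 2–3 mm short of home. I trusted the top camera's depth because it had matched the known rack and key heights to under 1 mm.

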